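# Make up two repair kits at an electronics bench

### The arm

A 6-joint arm with a two-finger parallel gripper is mounted at the origin on the work surface. World frame = base frame: x ahead of the robot, y to its left, z up, the work surface at z = 0. Lengths are in mm, angles in rad, forces in N, time in s.
With the tool pointing down it reaches from about 400 to 925 mm from the base axis. Payload 12.5 kg.
Tool frame: the origin (TCP) lies at the centre of the arm's flange, where the gripper is bolted on; the fingertips stand 190 mm ahead of it and the grasp point (between the pads) lies 171 mm ahead of it; z points along the fingers, y is the line along which they close (so a half turn about z gives the same grasp; the last joint's range is limited). The gripper opens to 95 mm and grips with 3 to 60 N. Pads are 20 mm wide; open, the fingers measure 119 mm over their backs; the gripper's body (75 mm by 180 mm) begins 59 mm behind the grasp point.
Start: joints at [1.167, 0.491, 1.559, -0, 1.092, -0.106], TCP at [183.362, 597.497, 404.761] pointing down, gripper open.
Joint ranges: [-3.1, 3.1], [-0.84, 2.19], [0.05, 2.79], [-1.13, 4.28], [0.06, 2.93], [-2.69, 2.69]. Speed limits (rad/s): [2.22, 2.22, 2.79, 3.14, 3.14, 3.14].

### API

Orientations are given as [roll, pitch, yaw] about the fixed x, y, z axes, in that order (R = Rz(yaw) Ry(pitch) Rx(roll)).
In Python, from cell import env, read_camera, search_frame, cut_out gives the robot as it stands. The module is installed in compiled form; this text tells all that it offers.
- The arm moves only by the tool move_arm, never from a script. Its argument "commands" is a list of rows, each a list of 3 entries, a list of its own where there are three numbers: the shift along the world's x, y, z normalised to -1 to 1, where 1 is 0.03 m, then the turn about the world's z normalised to -1 to 1, where 1 is 0.08 rad, then the opening, from -1 (shut) to 1 (fully open), so that 0 is half open. A call has 1 to 20 rows; each row shifts and turns the commanded pose from where the row before left it; what a row does not reach is not made up. A row lasts 1/12 s, in which the tool goes at most 41.7 mm and 7.16 degrees, less where a joint would pass 70% of its speed; a pose out of reach is approached as far as the arm can. A call with a number of a shift or a turn outside -1 to 1 is refused whole. A call with a gripper value outside its range is refused whole. The fingers move at their own pace and stop on an object; the grip force is fixed at half the most. Time passes only in rows, so rows that do not move let the fingers close. It gives the time, the measured TCP pose, the force, the opening and the grip force at its end, in the units of the state.
- env.state(): the state, without advancing time (a new reading comes with each control period).
- read_camera(name): name is "scene" or "top"; returns a dict with "image" (420x560x3 uint8, red, green, blue), "fx", "fy", "cx", "cy" (pixels), "rvec" (rotation vector, rad) and "tvec" (3), from world to camera coordinates, as OpenCV has them. Camera axes: x right, y down, z forward; pixel columns grow to the right and rows downward; lengths in mm; the calibration is good to about 2 mm. A picture is of the moment at which its call begins. There is no depth.
- env.job_done(): hands the job in; it is judged then, once.
Trained networks look in a picture, given as the dict that the camera call returned (one of the last four; its "shot" number tells which), for a name from the list of things; names that differ only in an ending like _2 or _b are one class to them, and where a whole thing is asked for, a point or a joint stands for the part that bears it (a point fixed in the world has none). Each returns a list of dicts, best first, with "confidence" (0 to 1); they miss things now and then, are a little off and sometimes report something else, mostly with a low value. They report only what shows in the picture. A call takes as long as a camera call. They do not tell look-alikes from the thing itself.
- search_frame(thing, picture): "at" ([column, row] in pixels, amid what is visible of it).
- cut_out(thing, picture): "region" (420x560 bool, what is visible of it) and "at" ([column, row] in pixels, amid what is visible of it).
The state is a dict: "t": time; "joints": joint angles; "qvel": joint speeds; "tau": joint torques, N m; "eef_pos": TCP position; "tcp_rot": TCP orientation; "ft_force": force on the tool from outside, world axes, zero at the start; "moment": the same for the moment, N m; "opening": opening from 0.0 (shut) to 1.0 (fully open); "grip_force": force on a finger pad.
Only numpy, scipy, OpenCV 4.12 (cv2) and the standard library are available. Lean on these libraries where they do the work, as an engineer would, in place of code of your own. Each camera call takes 0.05 s, during which the arm holds its last target. There are 200 camera calls.

### The job

Make up the two repair kits from the stock on the bench: the tray with the bare square mini-PC board gets the blower fan, the large heatsink and the mains adaptor, and the tray with the blue card terminal gets the battery pack and the receipt roll, on either side of the screw pot that is already there. Give every part a compartment of its own, well inside it and flat on the floor the same way up as it was (the roll on end), and set it down rather than dropping it. Leave the screw pot, the small heatsink and the large case fan where they are.

Things in the scene. Friction and masses are not known exactly. Their poses are not given: they have to be found in the camera images.
- blower_mid (a point): blower fan, loose in the stock: a small black snail-shaped fan, a 51 mm round scroll with a square outlet at one corner (51 x 51 mm over all), 20 mm high, lying flat with the round air inlet up, 45 g. Grip it across its x axis (51 mm), fingers on the widest part of the scroll. Point at its centre, half-way up; z is up, its axes turn with it.
- big_sink_mid (a point): large heatsink, loose in the stock: bare aluminium block with ten upright fins, 45 x 45 mm, 28 mm high, 75 g, fins along its x axis; can be gripped across either side. Point at its centre, half-way up; z is up, its axes turn with it.
- adaptor_mid (a point): mains adaptor, loose in the stock: plain black brick without leads, 70 (x) x 40 (y) mm, 28 mm high, 170 g, with a blank grey rating plate on top. Grip it across its y axis (40 mm). Point at its centre, half-way up; z is up, its axes turn with it.
- battery_mid (a point): battery pack, loose in the stock: two off-white round cells side by side in one wrap, 67 (x) x 38 (y) mm, 19 mm high, rounded long sides, 98 g. Grip it across its y axis (38 mm). Point at its centre, half-way up; z is up, its axes turn with it.
- roll_mid (a point): receipt roll, loose in the stock: a tight white roll with a dark core hole, 45 mm in diameter, 57 mm high, standing on end, 65 g. Point at its centre, half-way up; z is up, its axes turn with it.
- pc_tray: mini-PC kit tray. Fixed black tray 243 x 267 mm, walls 18 mm high, 3 thick, floor 4 mm above the bench. Near side: a row of three compartments along its y, each 122 (x) x 85 (y) mm inside, centres at y = -88, 0, 88 mm; origin under the middle one's centre, at bench height. Far (+x) bay: a square green mainboard (101 mm) in a case half, up to 30 mm high. Compartments empty at the start.
- terminal_tray: card-terminal kit tray. Fixed black tray 243 x 267 mm, walls 18 mm high, 3 thick, floor 4 mm above the bench. Near side: a row of three compartments along its y, each 122 (x) x 85 (y) mm inside, centres at y = -88, 0, 88 mm; origin under the middle one's centre, at bench height. Far (+x) bay: a blue card terminal with keypad, up to 48 mm high. Screw pot in the middle compartment.
- screw_pot_mid (a point): round aluminium screw pot, 38 mm in diameter, 27 mm high, standing loose in the middle compartment of the card-terminal tray; it stays there. Point at its centre, half-way up.
- small_sink_mid (a point): small heatsink of 24 x 24 mm, 12 mm high, six fins, loose on the bench among the stock; for neither kit, it stays where it is. Point at its centre, half-way up.
- case_fan_mid (a point): large square case fan, 80 x 80 mm, 25 mm high, with an open frame and seven blades, lying loose on the bench; for neither kit, it stays where it is. Point at its centre, half-way up.
There are look-alikes about, which are no part of the job. Of the things that look like the part that bears battery_mid, the largest one is meant. What is shaped like the part that bears blower_mid but pink is not meant.

How it is judged (in metres and radians):
At the end, for the whole second after the job is handed in: Each part in its own compartment of its kit's tray: centre within 45 mm (tray x) and 30 mm (tray y) of the compartment's centre, on the floor within 4 mm, same way up within 0.12 rad, released, at rest; screw pot, small heatsink and case fan within 20 mm of their starts (x of blower_mid in the frame of pc_tray between -0.045 and 0.045 m and z of blower_mid in the frame of pc_tray between 0.01 and 0.018 m and angle between each of blower_mid, big_sink_mid, adaptor_mid, battery_mid, roll_mid's own z axis and vertical below 0.12 rad and linear speed of each of blower, big_sink, adaptor, battery, roll below 0.02 m/s and angular speed of each of blower, big_sink, adaptor, battery, roll below 0.2 rad/s and x of big_sink_mid in the frame of pc_tray between -0.045 and 0.045 m and z of big_sink_mid in the frame of pc_tray between 0.014 and 0.022 m and x of adaptor_mid in the frame of pc_tray between -0.045 and 0.045 m and z of adaptor_mid in the frame of pc_tray between 0.014 and 0.022 m and ((y of blower_mid in the frame of pc_tray between -0.118 and -0.058 m and y of big_sink_mid in the frame of pc_tray between -0.03 and 0.03 m and y of adaptor_mid in the frame of pc_tray between 0.058 and 0.118 m) or (y of blower_mid in the frame of pc_tray between -0.118 and -0.058 m and y of big_sink_mid in the frame of pc_tray between 0.058 and 0.118 m and y of adaptor_mid in the frame of pc_tray between -0.03 and 0.03 m) or (y of blower_mid in the frame of pc_tray between -0.03 and 0.03 m and y of big_sink_mid in the frame of pc_tray between -0.118 and -0.058 m and y of adaptor_mid in the frame of pc_tray between 0.058 and 0.118 m) or (y of blower_mid in the frame of pc_tray between -0.03 and 0.03 m and y of big_sink_mid in the frame of pc_tray between 0.058 and 0.118 m and y of adaptor_mid in the frame of pc_tray between -0.118 and -0.058 m) or (y of blower_mid in the frame of pc_tray between 0.058 and 0.118 m and y of big_sink_mid in the frame of pc_tray between -0.118 and -0.058 m and y of adaptor_mid in the frame of pc_tray between -0.03 and 0.03 m) or (y of blower_mid in the frame of pc_tray between 0.058 and 0.118 m and y of big_sink_mid in the frame of pc_tray between -0.03 and 0.03 m and y of adaptor_mid in the frame of pc_tray between -0.118 and -0.058 m)) and x of battery_mid in the frame of terminal_tray between -0.045 and 0.045 m and z of battery_mid in the frame of terminal_tray between 0.0095 and 0.0175 m and x of roll_mid in the frame of terminal_tray between -0.045 and 0.045 m and z of roll_mid in the frame of terminal_tray between 0.0285 and 0.0365 m and ((y of battery_mid in the frame of terminal_tray between -0.118 and -0.058 m and y of roll_mid in the frame of terminal_tray between 0.058 and 0.118 m) or (y of battery_mid in the frame of terminal_tray between 0.058 and 0.118 m and y of roll_mid in the frame of terminal_tray between -0.118 and -0.058 m)) and distance of each of screw_pot_mid, small_sink_mid, case_fan_mid from where it was at the start of the episode below 0.02 m); the robot touches nothing.
It fails at once if the screw pot, the small heatsink or the large case fan is pushed or carried more than 20 mm from where it stood (distance of any of screw_pot_mid, small_sink_mid, case_fan_mid from where it was at the start of the episode above 0.02 m).
It fails at once if a part for a kit is dropped: let go with its underside more than 35 mm above the tray's floor ((height (world z) of blower_mid above 0.049 m and contact force between blower and the fingers below 0.01 N) or (height (world z) of big_sink_mid above 0.053 m and contact force between big_sink and the fingers below 0.01 N) or (height (world z) of adaptor_mid above 0.053 m and contact force between adaptor and the fingers below 0.01 N) or (height (world z) of battery_mid above 0.0485 m and contact force between battery and the fingers below 0.01 N) or (height (world z) of roll_mid above 0.0675 m and contact force between roll and the fingers below 0.01 N)).
It also fails if it takes over 112 s, if anything falls off the work surface, if the arm or the gripper's body presses on something with over 40 N, if the wrist force passes 120 N, or if a joint passes its speed limit or range.

## Working session

There is one attempt and no reset: what is moved stays moved. The work goes in short steps, Python scripts to look and compute and a tool call to move; the robot and the scene stay as the last step left them, time stands still between calls to the robot, and variables do not carry over. Pictures are saved under pics/ and viewed, at most 14 in all, crops included, and the job is handed in when it is done.

Besides the shell and the picture viewer there is one more tool, called in YAML: its name, and indented under it one key for each argument. move_arm: Moves the arm, as the interface text tells. Its arguments: {"type":"object","properties":{"commands":{"type":"array","items":{"type":"array"}}},"required":["commands"]}

```bash
mkdir -p pics; cat > h.py <<'E'
import numpy as np, cv2
from cell import env, read_camera, search_frame, cut_out
def ray(p,px):
    K=np.array([[p["fx"],0,p["cx"]],[0,p["fy"],p["cy"]],[0,0,1]],float)
    R=cv2.Rodrigues(np.array(p["rvec"],float))[0]; t=np.array(p["tvec"],float).ravel()
    return -R.T@t, R.T@np.linalg.inv(K)@np.array([px[0],px[1],1.])
def toz(p,px,z):
    o,d=ray(p,px); return o+d*(z-o[2])/d[2]
def proj(p,X):
    K=np.array([[p["fx"],0,p["cx"]],[0,p["fy"],p["cy"]],[0,0,1]],float)
    return cv2.projectPoints(np.array(X,float).reshape(-1,3),np.array(p["rvec"],float),np.array(p["tvec"],float),K,None)[0].reshape(-1,2)
def save(p,n,box=None,s=1):
    im=cv2.cvtColor(p["image"],cv2.COLOR_RGB2BGR)
    if box: im=im[box[1]:box[3],box[0]:box[2]]
    cv2.imwrite(f"pics/{n}.png",cv2.resize(im,None,fx=s,fy=s,interpolation=cv2.INTER_CUBIC))
E
python3 - <<'E'
from h import *
print(env.state())
H=dict(blower_mid=20,big_sink_mid=28,adaptor_mid=28,battery_mid=19,roll_mid=57,pc_tray=10,terminal_tray=10,screw_pot_mid=27,small_sink_mid=12,case_fan_mid=25)
for c in("top","scene"):
    p=read_camera(c); save(p,c+"0",None,1.42)
    print(c,ray(p,(280,210))[0])
    for n,h in H.items():
        for r in cut_out(n,p)[:4]:
            m=r["region"].astype(np.uint8); cn=max(cv2.findContours(m,0,2)[0],key=cv2.contourArea)[:,0]
            w=np.array([toz(p,q,h)[:2] for q in cn],np.float32)
            b=cv2.minAreaRect(w)
            print(n,round(r["confidence"],2),np.round(r["at"]),np.round(b[0]),np.round(b[1]),round(b[2]))
E
```

```text
{'t': 0.0, 'joints': array([ 1.16743407e+00,  4.91590516e-01,  1.55945568e+00, -7.10462902e-06,
        1.09171124e+00, -1.05569767e-01]), 'qvel': array([-0.00135051, -0.00133675,  0.00015257, -0.00032344, -0.0008419 ,
        0.00050845]), 'tau': array([-1.75575573e-03, -6.12655735e+01, -2.58175617e+01,  6.91220351e-02,
        4.82978951e-02, -8.04868773e-05]), 'eef_pos': array([183.33066618, 597.47634204, 404.14024661]), 'tcp_rot': array([-3.14043369e+00, -1.16472061e-04,  2.84380338e+00]), 'ft_force': array([ 0.82827378,  0.21815625, -0.18539761]), 'moment': array([ 0.03027   , -0.0096368 , -0.01238952]), 'grip_force': 0.0, 'opening': 1.001011369179614}
top [ 344.22971022   33.78496792 1206.22208037]
blower_mid 0.95 [412. 246.] [ 378. -285.] [50. 58.] 1
blower_mid 0.9 [457. 264.] [ 343. -398.] [53. 53.] 89
big_sink_mid 0.84 [223. 231.] [404. 164.] [49. 47.] 49
big_sink_mid 0.44 [360. 228.] [ 419. -163.] [66. 38.] 46
adaptor_mid 0.85 [287. 223.] [433.  15.] [40. 71.] 76
adaptor_mid 0.17 [162. 244.] [377. 312.] [43. 53.] 1
battery_mid 0.5 [421. 206.] [ 477. -314.] [24. 44.] 76
batt
[... 717 characters left out ...]
54 [213. 143.] [ 381. -277.] [71. 62.] 76
big_sink_mid 0.74 [330. 220.] [413. 170.] [59. 50.] 49
adaptor_mid 0.62 [280. 199.] [441.  20.] [52. 78.] 76
battery_mid 0.69 [234. 168.] [ 425. -161.] [81. 37.] 47
battery_mid 0.4 [183. 156.] [ 482. -308.] [26. 46.] 74
roll_mid 0.74 [381. 236.] [395. 313.] [79. 42.] 11
roll_mid 0.54 [407. 290.] [498. 429.] [89. 84.] 32
pc_tray 0.94 [164. 214.] [ 666. -205.] [294. 252.] 88
terminal_tray 0.85 [272. 308.] [696. 188.] [291. 250.] 89
screw_pot_mid 0.71 [280. 198.] [440.  20.] [53. 78.] 77
screw_pot_mid 0.7 [282. 284.] [650. 191.] [45. 37.] 37
small_sink_mid 0.58 [205. 169.] [ 488. -225.] [31. 28.] 73
case_fan_mid 0.65 [407. 293.] [478. 428.] [93. 87.] 32
```

View pics/top0.png

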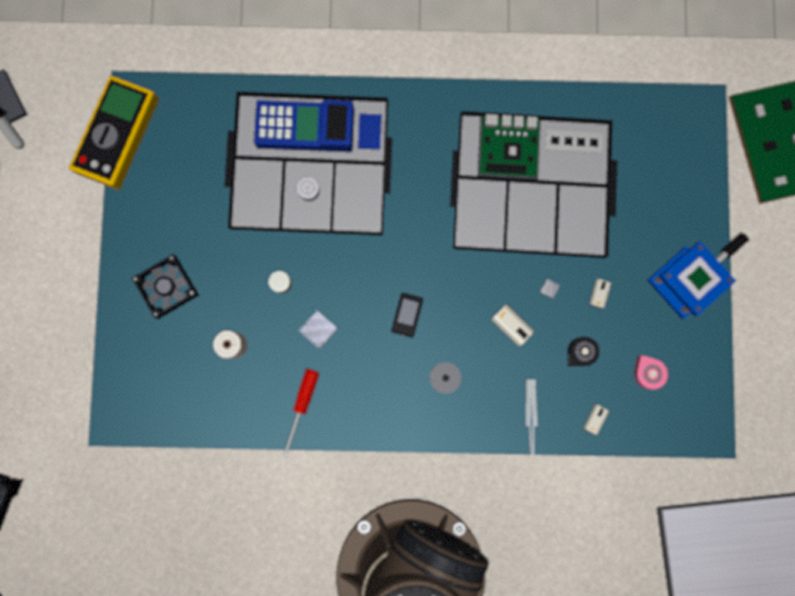

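```bash
python3 - <<'E'
from h import *
p=read_camera("top"); save(p,"crop",(330,180,490,320),5)
E
```

```text
(no output)
```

View pics/crop.png

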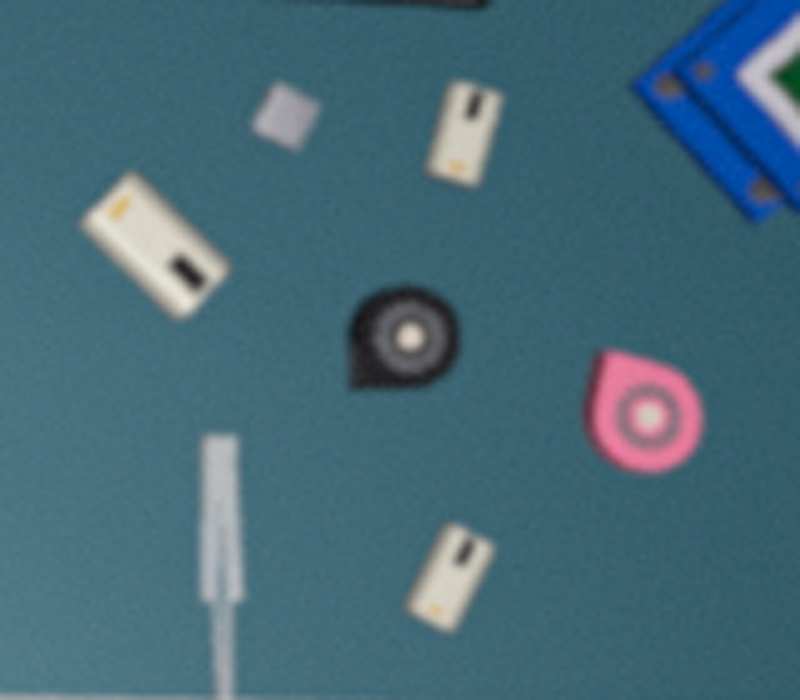

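Top view (native px). Candidates:
- **Battery:** the large one at (360,228). The small look-alikes are at (421,206) and (421,296).
- **Blower:** the black one at (412,246), not the pink one at (457,264).
- **Roll:** the tall one with the core hole at (161,244). The white disc (196,198) and grey disc (314,266) are not rolls.
- **Large sink:** (223,231). The small sink is at (386,202).
- **Adaptor:** (287,223).

The crop confirms the battery and blower choices. The blower's outlet corner points to the lower left.

```bash
python3 - <<'E'
from h import *
p=read_camera("top")
for n,cs in dict(term=[(238,93),(388,98),(382,234),(230,228)],pc=[(461,113),(611,121),(607,256),(454,247)]).items():
    w=np.array([toz(p,np.array(c)/1.4214,18)[:2] for c in cs])
    print(n,np.round(w).tolist())
    M=np.array([(179,133.5),(179,-133.5),(-64,-133.5),(-64,133.5)])
    wc,mc=w.mean(0),M.mean(0); A=(M-mc).T@(w-wc); yaw=np.arctan2(A[0,1]-A[1,0],A[0,0]+A[1,1])
    R=np.array([[np.cos(yaw),-np.sin(yaw)],[np.sin(yaw),np.cos(yaw)]]); o=wc-R@mc
    print("yaw",yaw,"res",np.round((M-mc)@R.T+wc-w).tolist())
    for y in(-88,0,88): print(y,np.round(o+R@[0,y]))
s=read_camera("scene"); save(s,"bl",(150,90,290,195),5)
E
```

```text
term [[817.0, 318.0], [814.0, 55.0], [571.0, 60.0], [576.0, 321.0]]
yaw -0.01703052253155522 res [[2.0, 2.0], [0.0, -2.0], [-1.0, -3.0], [-1.0, 3.0]]
-88 [636. 101.]
0 [637. 189.]
88 [639. 277.]
pc [[789.0, -74.0], [781.0, -337.0], [541.0, -328.0], [551.0, -64.0]]
yaw -0.037239910257648216 res [[3.0, 2.0], [1.0, -2.0], [-2.0, -2.0], [-2.0, 2.0]]
-88 [ 605. -287.]
0 [ 608. -199.]
88 [ 611. -111.]
```

View pics/bl.png

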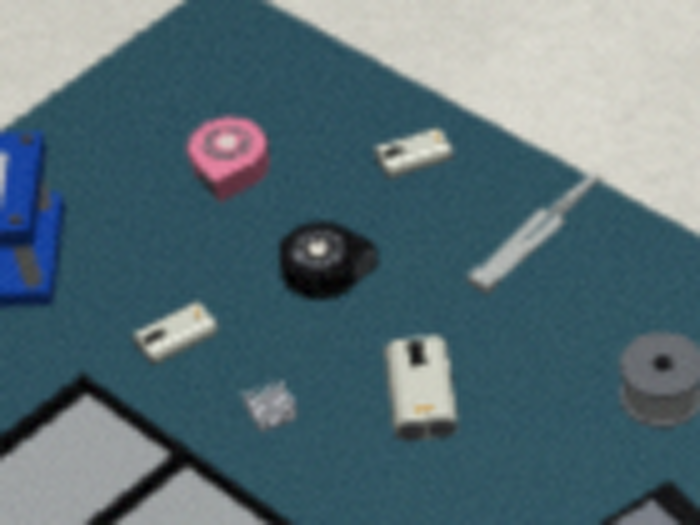

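move_arm:
  commands:
    - [[0.42, -0.97, -0.22], 0.033, 1]
    - [[0.42, -0.97, -0.22], 0.033, 1]
    - [[0.42, -0.97, -0.22], 0.033, 1]
    - [[0.42, -0.97, -0.22], 0.033, 1]
    - [[0.42, -0.97, -0.22], 0.033, 1]
    - [[0.42, -0.97, -0.22], 0.033, 1]
    - [[0.42, -0.97, -0.22], 0.033, 1]
    - [[0.42, -0.97, -0.22], 0.033, 1]
    - [[0.42, -0.97, -0.22], 0.033, 1]
    - [[0.42, -0.97, -0.22], 0.033, 1]
    - [[0.42, -0.97, -0.22], 0.033, 1]
    - [[0.42, -0.97, -0.22], 0.033, 1]
    - [[0.42, -0.97, -0.22], 0.033, 1]
    - [[0.42, -0.97, -0.22], 0.033, 1]
    - [[0.42, -0.97, -0.22], 0.033, 1]
    - [[0.42, -0.97, -0.22], 0.033, 1]
    - [[0.42, -0.97, -0.22], 0.033, 1]
    - [[0.42, -0.97, -0.22], 0.033, 1]
    - [[0.42, -0.97, -0.22], 0.033, 1]
    - [[0.42, -0.97, -0.22], 0.033, 1]

```text
t: 2.92
eef_pos: [435.8, 13.9, 272.6]
tcp_rot: [3.141, 0.0, 2.897]
ft_force: [1.0, 0.7, 0.4]
opening: 1.002
grip_force: 0.0
```

move_arm:
  commands:
    - [[0, 0, -0.8], 0, 1]
    - [[0, 0, -0.8], 0, 1]
    - [[0, 0, -0.6], 0, 1]
    - [[0, 0, -0.35], 0, 1]
    - [[0, 0, 0], 0, 1]
    - [[0, 0, 0], 0, -1]
    - [[0, 0, 0], 0, -1]
    - [[0, 0, 0], 0, -1]
    - [[0, 0, 0], 0, -1]
    - [[0, 0, 0], 0, -1]
    - [[0, 0, 0], 0, -1]
    - [[0, 0, 0], 0, -1]
    - [[0, 0, 0], 0, -1]
    - [[0, 0, 0], 0, -1]

```text
t: 4.08
eef_pos: [435.3, 15.5, 196.3]
tcp_rot: [3.142, -0.0, 2.897]
ft_force: [-0.7, -1.4, 1.3]
opening: 0.429
grip_force: 0.8
```

move_arm:
  commands:
    - [[0, 0, 0], 0, -1]
    - [[0, 0, 0], 0, -1]
    - [[0, 0, 0.5], 0, -1]
    - [[0, 0, 1], 0, -1]
    - [[0, 0, 1], 0, -1]
    - [[0.6, -0.43, 0], 0.27, -1]
    - [[0.6, -0.43, 0], 0.27, -1]
    - [[0.6, -0.43, 0], 0.27, -1]
    - [[0.6, -0.43, 0], 0.27, -1]
    - [[0.6, -0.43, 0], 0.27, -1]
    - [[0.6, -0.43, 0], 0.27, -1]
    - [[0.6, -0.43, 0], 0.27, -1]
    - [[0.6, -0.43, 0], 0.27, -1]
    - [[0.6, -0.43, 0], 0.27, -1]
    - [[0.4, -0.2, 0], 0.2, -1]
    - [[0, 0, 0], 0, -1]
    - [[0, 0, 0], 0, -1]

```text
t: 5.5
eef_pos: [609.1, -106.6, 270.6]
tcp_rot: [3.141, -0.001, 3.106]
ft_force: [-0.5, -0.2, -1.4]
opening: 0.42
grip_force: 30.0
```

```bash
python3 - <<'E'
from h import *
s=env.state();print(s["eef_pos"],s["tcp_rot"],s["opening"],s["grip_force"])
p=read_camera("scene"); save(p,"a1",(60,100,340,320),2.8)
E
```

```text
[ 609.09373879 -106.61401513  270.56564688] [ 3.14113294e+00 -1.21875796e-03  3.10616417e+00] 0.41983721110918415 29.999756813049316
```

View pics/a1.png

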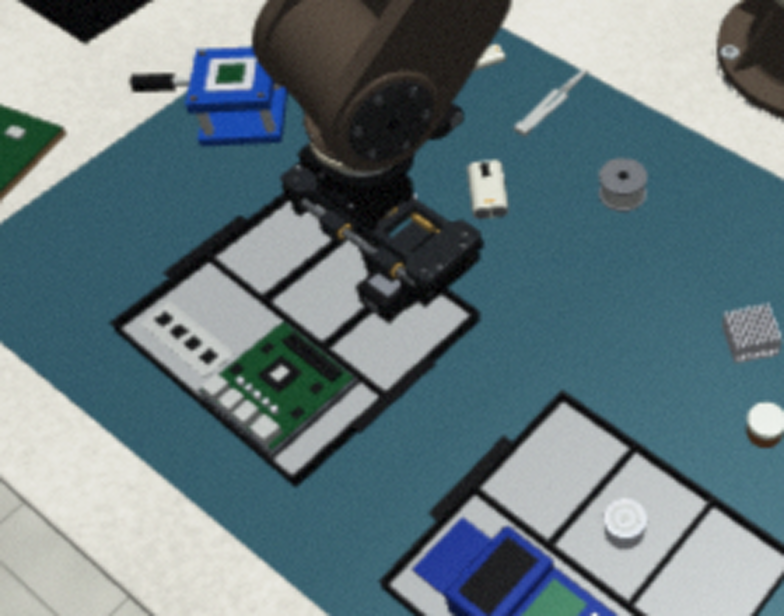

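The adaptor is held level over the near compartment of the mini-PC tray (crop px 385,290). Now I'll set it down.

move_arm:
  commands:
    - [[0.05, -0.14, -0.8], 0, -1]
    - [[0, 0, -0.8], 0, -1]
    - [[0, 0, -0.4], 0, -1]
    - [[0, 0, -0.2], 0, -1]
    - [[0, 0, -0.13], 0, -1]
    - [[0, 0, 0], 0, -1]
    - [[0, 0, 0], 0, -1]
    - [[0, 0, 0], 0, 0.07]
    - [[0, 0, 0], 0, 0.07]
    - [[0, 0, 0], 0, 0.07]
    - [[0, 0, 0], 0, 0.07]

```text
t: 6.47
eef_pos: [610.9, -110.8, 201.9]
tcp_rot: [-3.141, 0.001, 3.107]
ft_force: [-0.6, -0.1, 0.0]
opening: 0.53
grip_force: 0.0
```

move_arm:
  commands:
    - [[0, 0, 0.7], 0, 0.07]
    - [[0, 0, 1], 0, 0.07]
    - [[0, 0, 0.6], 0, 0.07]
    - [[-0.46, -0.35, 0], -1, 0.5]
    - [[-0.46, -0.35, 0], -1, 1]
    - [[-0.46, -0.35, 0], -1, 1]
    - [[-0.46, -0.35, 0], -1, 1]
    - [[-0.46, -0.35, 0], -1, 1]
    - [[-0.46, -0.35, 0], -1, 1]
    - [[-0.46, -0.35, 0], -1, 1]
    - [[-0.46, -0.35, 0], -1, 1]
    - [[-0.46, -0.35, 0], -1, 1]
    - [[-0.46, -0.35, 0], -1, 1]
    - [[-0.46, -0.35, 0], -1, 1]
    - [[-0.46, -0.35, 0], -1, 1]
    - [[-0.46, -0.35, 0], -1, 1]
    - [[-0.46, -0.35, 0], -1, 1]
    - [[-0.46, -0.35, 0], -1, 1]
    - [[-0.46, -0.35, 0], -1, 1]
    - [[-0.46, -0.35, 0], -1, 1]

```text
t: 8.13
eef_pos: [375.6, -289.7, 270.6]
tcp_rot: [3.141, 0.0, 1.743]
ft_force: [-0.2, -0.6, -0.8]
opening: 1.001
grip_force: 0.0
```

```bash
python3 - <<'E'
from h import *
s=env.state();print(s["eef_pos"],s["tcp_rot"],s["opening"],s["grip_force"])
p=read_camera("scene"); save(p,"a2",(100,90,320,265),3.5)
E
```

```text
[ 375.56850307 -289.74839709  270.64068455] [3.14118437e+00 4.88038035e-04 1.74310459e+00] 1.0014444446499486 0.0
```

View pics/a2.png

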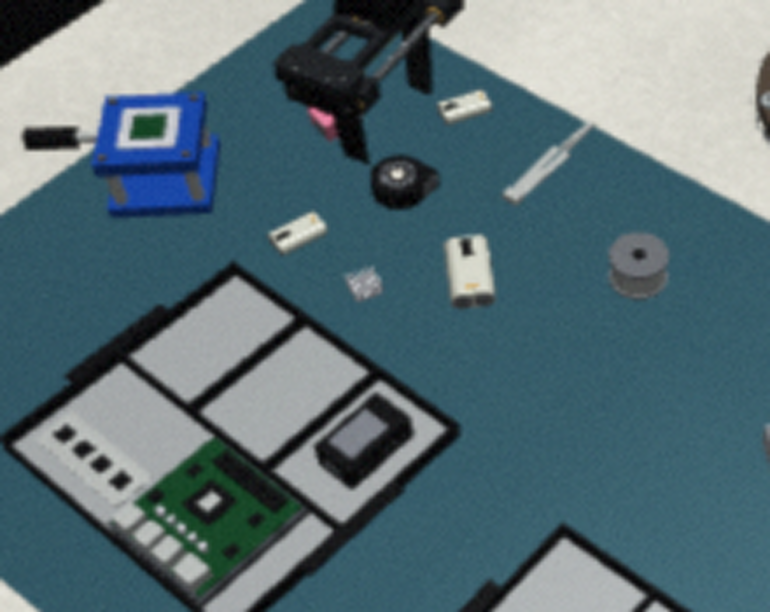

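The adaptor sits flat and central in its compartment (crop 365,440). The blower stands free under the gripper (crop 400,182).

move_arm:
  commands:
    - [[0.08, 0.04, -0.5], -1, 1]
    - [[0, 0, -0.8], -1, 1]
    - [[0, 0, -0.7], -0.15, 1]
    - [[0, 0, -0.4], 0, 1]
    - [[0, 0, -0.15], 0, 1]
    - [[0, 0, 0], 0, 1]
    - [[0, 0, 0], 0, -1]
    - [[0, 0, 0], 0, -1]
    - [[0, 0, 0], 0, -1]
    - [[0, 0, 0], 0, -1]
    - [[0, 0, 0], 0, -1]
    - [[0, 0, 0], 0, -1]
    - [[0, 0, 0], 0, -1]
    - [[0, 0, 0], 0, -1]
    - [[0, 0, 0], 0, -1]
    - [[0, 0, 0], 0, -1]

```text
t: 9.52
eef_pos: [378.6, -288.1, 194.0]
tcp_rot: [3.142, 0.0, 1.575]
ft_force: [-0.7, -0.2, 4.3]
opening: 0.533
grip_force: 30.0
```

move_arm:
  commands:
    - [[0, 0, 0.5], 0, -1]
    - [[0, 0, 1], 0, -1]
    - [[0, 0, 1], 0, -1]
    - [[0.4, 0, 0], -0.1, -1]
    - [[0.8, 0, 0], -0.1, -1]
    - [[0.9, 0, 0], -0.1, -1]
    - [[0.9, 0, 0], -0.1, -1]
    - [[0.9, 0, 0], -0.1, -1]
    - [[0.9, 0, 0], 0, -1]
    - [[0.9, 0, 0], 0, -1]
    - [[0.8, 0, 0], 0, -1]
    - [[0.6, 0, 0], 0, -1]
    - [[0.45, 0, 0], 0, -1]
    - [[0, 0, 0], 0, -1]
    - [[0, 0, 0], 0, -1]

```text
t: 10.77
eef_pos: [605.1, -287.8, 268.2]
tcp_rot: [-3.141, -0.0, 1.536]
ft_force: [-0.6, 0.6, -0.9]
opening: 0.531
grip_force: 30.0
```

move_arm:
  commands:
    - [[0, 0, -0.8], 0, -1]
    - [[0, 0, -0.8], 0, -1]
    - [[0, 0, -0.4], 0, -1]
    - [[0, 0, -0.2], 0, -1]
    - [[0, 0, -0.1], 0, -1]
    - [[0, 0, 0], 0, -1]
    - [[0, 0, 0], 0, -1]
    - [[0, 0, 0], 0, 0.45]
    - [[0, 0, 0], 0, 0.45]
    - [[0, 0, 0], 0, 0.45]
    - [[0, 0, 0], 0, 0.45]

```text
t: 11.68
eef_pos: [605.2, -288.1, 200.4]
tcp_rot: [3.141, 0.0, 1.535]
ft_force: [0.5, -0.0, 0.5]
opening: 0.713
grip_force: 0.0
```

move_arm:
  commands:
    - [[0, 0, 0.7], 0, 0.45]
    - [[0, 0, 1], 0, 0.45]
    - [[0, 0, 0.6], 0, 0.45]
    - [[-0.6, 0.41, 0], -0.9, 1]
    - [[-0.6, 0.41, 0], -0.9, 1]
    - [[-0.6, 0.41, 0], -0.9, 1]
    - [[-0.6, 0.41, 0], -0.9, 1]
    - [[-0.6, 0.41, 0], -0.9, 1]
    - [[-0.6, 0.41, 0], -0.9, 1]
    - [[-0.6, 0.41, 0], -0.9, 1]
    - [[-0.6, 0.41, 0], -0.9, 1]
    - [[-0.6, 0.41, 0], -0.95, 1]
    - [[-0.6, 0.41, 0], -1, 1]
    - [[-0.17, 0, 0], 0, 1]
    - [[0, 0, 0], 0, 1]
    - [[0, 0, 0], 0, 1]

```text
t: 13.02
eef_pos: [420.8, -165.7, 269.2]
tcp_rot: [3.14, -0.0, 0.805]
ft_force: [0.5, -0.3, 0.1]
opening: 0.998
grip_force: 0.0
```

```bash
python3 - <<'E'
from h import *
s=env.state();print(s["eef_pos"],s["tcp_rot"],s["opening"],s["grip_force"])
p=read_camera("scene"); save(p,"a3",(100,90,320,265),3.5)
E
```

```text
[ 420.79000045 -165.71001617  269.22650321] [ 3.13988663e+00 -3.99346657e-04  8.04800865e-01] 0.9978992942940781 0.0
```

View pics/a3.png

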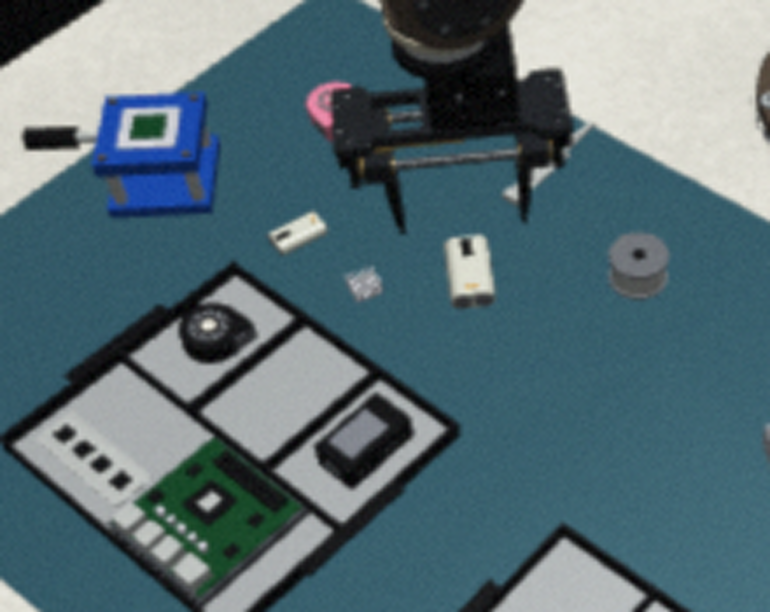

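The blower is flat in its compartment (crop 210,330). The battery lies under the gripper (470,270). The small sink (365,283) is close, so I'll narrow the opening before going down.

move_arm:
  commands:
    - [[-0.02, 0.02, -0.5], 0, 0.5]
    - [[0, 0, -0.8], 0, 0.5]
    - [[0, 0, -0.7], 0, 0.5]
    - [[0, 0, -0.4], 0, 0.5]
    - [[0, 0, -0.13], 0, 0.5]
    - [[0, 0, 0], 0, 0.5]
    - [[0, 0, 0], 0, -1]
    - [[0, 0, 0], 0, -1]
    - [[0, 0, 0], 0, -1]
    - [[0, 0, 0], 0, -1]
    - [[0, 0, 0], 0, -1]
    - [[0, 0, 0], 0, -1]
    - [[0, 0, 0], 0, -1]
    - [[0, 0, 0], 0, -1]
    - [[0, 0, 0], 0, -1]
    - [[0, 0, 0], 0, -1]

```text
t: 14.4
eef_pos: [419.6, -164.6, 193.3]
tcp_rot: [3.141, -0.0, 0.803]
ft_force: [0.1, 0.1, 6.2]
opening: 0.394
grip_force: 30.0
```

move_arm:
  commands:
    - [[0, 0, 0.5], 0, -1]
    - [[0, 0, 1], 0, -1]
    - [[0, 0, 1], 0, -1]
    - [[0.3, 0.37, 0], 0.78, -1]
    - [[0.6, 0.74, 0], 0.78, -1]
    - [[0.6, 0.74, 0], 0.78, -1]
    - [[0.6, 0.74, 0], 0.78, -1]
    - [[0.6, 0.74, 0], 0.78, -1]
    - [[0.6, 0.74, 0], 0.78, -1]
    - [[0.6, 0.74, 0], 0.78, -1]
    - [[0.6, 0.74, 0], 0.78, -1]
    - [[0.6, 0.74, 0], 0.78, -1]
    - [[0.6, 0.74, 0], 0.78, -1]
    - [[0.6, 0.74, 0], 0.78, -1]
    - [[0.6, 0.74, 0], 0.78, -1]
    - [[0.3, 0.35, 0], 0, -1]
    - [[0, 0, 0], 0, -1]
    - [[0, 0, 0], 0, -1]

```text
t: 15.9
eef_pos: [635.2, 101.7, 267.3]
tcp_rot: [-3.14, 0.0, 1.553]
ft_force: [0.6, 0.1, -0.6]
opening: 0.392
grip_force: 30.0
```

move_arm:
  commands:
    - [[0, 0, -0.8], 0, -1]
    - [[0, 0, -0.8], 0, -1]
    - [[0, 0, -0.4], 0, -1]
    - [[0, 0, -0.2], 0, -1]
    - [[0, 0, -0.1], 0, -1]
    - [[0, 0, 0], 0, -1]
    - [[0, 0, 0], 0, -1]
    - [[0, 0, 0], 0, 0.2]
    - [[0, 0, 0], 0, 0.2]
    - [[0, 0, 0], 0, 0.2]
    - [[0, 0, 0], 0, 0.2]

```text
t: 16.82
eef_pos: [635.5, 101.3, 199.5]
tcp_rot: [3.141, -0.0, 1.552]
ft_force: [0.2, -0.6, -0.4]
opening: 0.58
grip_force: 0.0
```

move_arm:
  commands:
    - [[0, 0, 0.7], 0, 0.2]
    - [[0, 0, 1], 0, 0.2]
    - [[0, 0, 0.6], 0, 0.2]
    - [[-0.4, 0.12, 0], -0.8, 1]
    - [[-0.8, 0.22, 0], -0.8, 1]
    - [[-0.8, 0.22, 0], -0.8, 1]
    - [[-0.8, 0.22, 0], -0.8, 1]
    - [[-0.8, 0.22, 0], -0.8, 1]
    - [[-0.8, 0.22, 0], -0.8, 1]
    - [[-0.8, 0.22, 0], -0.8, 1]
    - [[-0.8, 0.22, 0], -0.8, 1]
    - [[-0.8, 0.22, 0], -0.8, 1]
    - [[-0.8, 0.22, 0], -0.8, 1]
    - [[-0.08, 0.07, 0], -0.7, 1]
    - [[0, 0, 0], 0, 1]
    - [[0, 0, 0], 0, 1]

```text
t: 18.15
eef_pos: [405.4, 166.6, 268.3]
tcp_rot: [3.141, -0.001, 0.858]
ft_force: [-0.6, -0.1, 0.0]
opening: 1.001
grip_force: 0.0
```

```bash
python3 - <<'E'
from h import *
s=env.state();print(s["eef_pos"],s["tcp_rot"],s["opening"],s["grip_force"])
p=read_camera("scene"); save(p,"a4",(200,180,420,355),3.5)
E
```

```text
[405.40154398 166.57285498 268.31355858] [ 3.14077688e+00 -9.90640676e-04  8.58149070e-01] 1.000682112825903 0.0
```

View pics/a4.png

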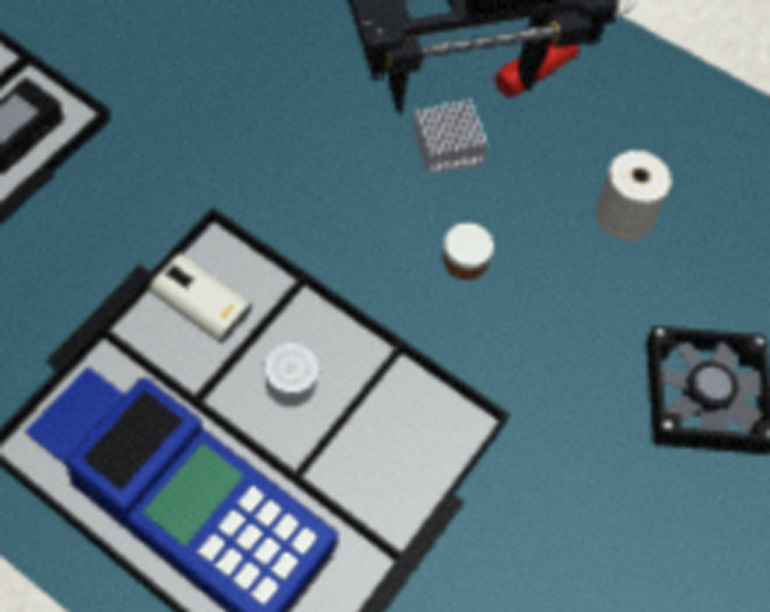

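The battery lies flat in its compartment (crop 200,297) and the pot hasn't moved (292,372). The sink is under the gripper.

move_arm:
  commands:
    - [[0, 0, -0.5], 0, 0.7]
    - [[0, 0, -0.8], 0, 0.7]
    - [[0, 0, -0.7], 0, 0.7]
    - [[0, 0, -0.35], 0, 0.7]
    - [[0, 0, -0.1], 0, 0.7]
    - [[0, 0, 0], 0, 0.7]
    - [[0, 0, 0], 0, -1]
    - [[0, 0, 0], 0, -1]
    - [[0, 0, 0], 0, -1]
    - [[0, 0, 0], 0, -1]
    - [[0, 0, 0], 0, -1]
    - [[0, 0, 0], 0, -1]
    - [[0, 0, 0], 0, -1]
    - [[0, 0, 0], 0, -1]
    - [[0, 0, 0], 0, -1]
    - [[0, 0, 0], 0, -1]

```text
t: 19.53
eef_pos: [405.1, 166.4, 194.7]
tcp_rot: [3.141, -0.0, 0.856]
ft_force: [-0.9, -0.7, 6.5]
opening: 0.471
grip_force: 29.9
```

move_arm:
  commands:
    - [[0, 0, 0.5], 0, -1]
    - [[0, 0, 1], 0, -1]
    - [[0, 0, 1], 0, -1]
    - [[0.3, -0.5, 0], 0.6, -1]
    - [[0.45, -0.85, 0], 0.6, -1]
    - [[0.45, -0.85, 0], 0.6, -1]
    - [[0.45, -0.85, 0], 0.6, -1]
    - [[0.45, -0.85, 0], 0.6, -1]
    - [[0.45, -0.85, 0], 0.6, -1]
    - [[0.45, -0.85, 0], 0.6, -1]
    - [[0.45, -0.85, 0], 0.6, -1]
    - [[0.45, -0.85, 0], 0.6, -1]
    - [[0.45, -0.85, 0], 0.6, -1]
    - [[0.45, -0.85, 0], 0.6, -1]
    - [[0.45, -0.85, 0], 0.6, -1]
    - [[0.45, -0.85, 0], 0.6, -1]
    - [[0.45, -0.85, 0], 0.6, -1]
    - [[0.2, -0.5, 0], 0.08, -1]
    - [[0, 0, 0], 0, -1]
    - [[0, 0, 0], 0, -1]

```text
t: 21.2
eef_pos: [595.3, -195.5, 268.8]
tcp_rot: [-3.141, -0.001, 1.533]
ft_force: [-1.0, 0.5, -2.2]
opening: 0.473
grip_force: 29.9
```

move_arm:
  commands:
    - [[0.42, -0.12, -0.4], 0, -1]
    - [[0, 0, -0.8], 0, -1]
    - [[0, 0, -0.5], 0, -1]
    - [[0, 0, -0.4], 0, -1]
    - [[0, 0, -0.2], 0, -1]
    - [[0, 0, 0], 0, -1]
    - [[0, 0, 0], 0, -1]
    - [[0, 0, 0], 0, 0.35]
    - [[0, 0, 0], 0, 0.35]
    - [[0, 0, 0], 0, 0.35]
    - [[0, 0, 0], 0, 0.35]

```text
t: 22.12
eef_pos: [608.2, -198.7, 200.9]
tcp_rot: [3.141, 0.0, 1.534]
ft_force: [-0.1, 0.2, 0.6]
opening: 0.66
grip_force: 0.0
```

move_arm:
  commands:
    - [[0, 0, 0.7], 0, 0.35]
    - [[0, 0, 1], 0, 0.35]
    - [[0, 0, 0.8], 0, 0.35]
    - [[-0.43, 0.95, 0.05], 0, 1]
    - [[-0.43, 0.95, 0.05], 0, 1]
    - [[-0.43, 0.95, 0.05], 0, 1]
    - [[-0.43, 0.95, 0.05], 0, 1]
    - [[-0.43, 0.95, 0], 0, 1]
    - [[-0.43, 0.95, 0], 0, 1]
    - [[-0.43, 0.95, 0], 0, 1]
    - [[-0.43, 0.95, 0], 0, 1]
    - [[-0.43, 0.95, 0], 0, 1]
    - [[-0.43, 0.95, 0], 0, 1]
    - [[-0.43, 0.95, 0], 0, 1]
    - [[-0.43, 0.95, 0], 0, 1]
    - [[-0.43, 0.95, 0], 0, 1]
    - [[-0.43, 0.95, 0], 0, 1]
    - [[-0.43, 0.95, 0], 0, 1]
    - [[-0.43, 0.95, 0], 0, 1]
    - [[-0.43, 0.95, 0], 0, 1]

```text
t: 23.78
eef_pos: [388.0, 287.1, 281.8]
tcp_rot: [3.141, -0.0, 1.534]
ft_force: [0.8, 0.3, -0.2]
opening: 0.995
grip_force: 0.0
```

```bash
python3 - <<'E'
from h import *
for c in("top","scene"):
    p=read_camera(c)
    if c=="scene":save(p,"a5",(100,100,420,320),2.5)
    for r in search_frame("roll_mid",p)[:2]: print(c,r["confidence"],r["at"],toz(p,r["at"],28.5))
s=env.state();print(s["eef_pos"],s["tcp_rot"],s["opening"])
E
```

```text
scene 0.61 [379.9, 238.2] [383.80043421 312.38462349  28.5       ]
[388.50751621 286.2494197  281.6272283 ] [ 3.14115215e+00 -1.12013403e-04  1.53615965e+00] 0.9994827564211506
```

View pics/a5.png

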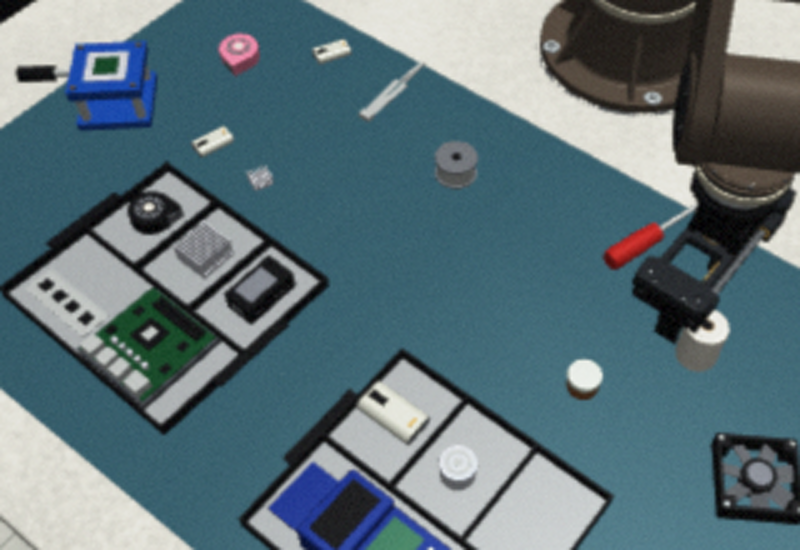

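All the other parts are in place: sink (crop 205,247), blower (152,212), adaptor (260,288), battery (392,412). Only the roll is left (703,340), at about (379,310) in world coordinates.

move_arm:
  commands:
    - [[-0.15, 0.4, 0], 0, 1]
    - [[-0.15, 0.4, 0], 0, 1]
    - [[0, 0, 0], 0, 1]
    - [[0, 0, -0.5], 0, 1]
    - [[0, 0, -0.8], 0, 1]
    - [[0, 0, -0.7], 0, 1]
    - [[0, 0, -0.5], 0, 1]
    - [[0, 0, -0.25], 0, 1]
    - [[0, 0, 0], 0, 1]
    - [[0, 0, 0], 0, -1]
    - [[0, 0, 0], 0, -1]
    - [[0, 0, 0], 0, -1]
    - [[0, 0, 0], 0, -1]
    - [[0, 0, 0], 0, -1]
    - [[0, 0, 0], 0, -1]
    - [[0, 0, 0], 0, -1]
    - [[0, 0, 0], 0, -1]
    - [[0, 0, 0], 0, -1]
    - [[0, 0, 0], 0, -1]

```text
t: 25.57
eef_pos: [379.8, 309.8, 199.0]
tcp_rot: [-3.141, 0.0, 1.534]
ft_force: [-1.9, -0.4, 3.6]
opening: 0.47
grip_force: 30.0
```

move_arm:
  commands:
    - [[0, 0, 0.5], 0, -1]
    - [[0, 0, 1], 0, -1]
    - [[0, 0, 1], 0, -1]
    - [[0.4, -0.05, 0], 0, -1]
    - [[0.72, -0.09, 0], 0, -1]
    - [[0.72, -0.09, 0], 0, -1]
    - [[0.72, -0.09, 0], 0, -1]
    - [[0.72, -0.09, 0], 0, -1]
    - [[0.72, -0.09, 0], 0, -1]
    - [[0.72, -0.09, 0], 0, -1]
    - [[0.72, -0.09, 0], 0, -1]
    - [[0.72, -0.09, 0], 0, -1]
    - [[0.72, -0.09, 0], 0, -1]
    - [[0.72, -0.09, 0], 0, -1]
    - [[0.72, -0.09, 0], 0, -1]
    - [[0.3, -0.06, 0], 0, -1]
    - [[0, 0, 0], 0, -1]
    - [[0, 0, 0], 0, -1]

```text
t: 27.07
eef_pos: [638.0, 276.6, 273.1]
tcp_rot: [-3.14, 0.0, 1.534]
ft_force: [-1.2, 0.3, -0.7]
opening: 0.466
grip_force: 30.0
```

move_arm:
  commands:
    - [[0, 0, -0.5], 0, -1]
    - [[0, 0, -0.8], 0, -1]
    - [[0, 0, -0.5], 0, -1]
    - [[0, 0, -0.3], 0, -1]
    - [[0, 0, -0.2], 0, -1]
    - [[0, 0, -0.05], 0, -1]
    - [[0, 0, 0], 0, -1]
    - [[0, 0, 0], 0, -1]
    - [[0, 0, 0], 0, 0.4]
    - [[0, 0, 0], 0, 0.4]
    - [[0, 0, 0], 0, 0.4]
    - [[0, 0, 0], 0, 0.4]

```text
t: 28.07
eef_pos: [638.5, 276.8, 203.8]
tcp_rot: [3.141, -0.0, 1.534]
ft_force: [0.1, -0.4, -1.1]
opening: 0.671
grip_force: 0.0
```

move_arm:
  commands:
    - [[0, 0, 0.5], 0, 0.4]
    - [[0, 0, 1], 0, 0.4]
    - [[0, 0, 1], 0, 0.4]
    - [[0, 0, 1], 0, 0.4]
    - [[-1, 0, 0.5], 0, 0.4]
    - [[-1, 0, 0.5], 0, 0.4]
    - [[-1, 0, 0], 0, 0.4]
    - [[-1, 0, 0], 0, 0.4]
    - [[-1, 0, 0], 0, 0.4]
    - [[-1, 0, 0], 0, 0.4]
    - [[0, 0, 0], 0, 0.4]
    - [[0, 0, 0], 0, 0.4]

```text
t: 29.07
eef_pos: [457.6, 277.0, 339.2]
tcp_rot: [3.141, -0.0, 1.535]
ft_force: [0.5, -0.2, 0.2]
opening: 0.702
grip_force: 0.0
```

```bash
python3 - <<'E'
from h import *
print(env.state()["eef_pos"])
p=read_camera("scene"); save(p,"a6",(60,80,430,380),2)
for n,h in dict(screw_pot_mid=27,small_sink_mid=12,case_fan_mid=25).items():
    print(n,[(round(r["confidence"],2),r["at"]) for r in search_frame(n,p)[:3]])
E
```

```text
[457.61724039 276.97597401 339.17472101]
screw_pot_mid [(0.55, [284.3, 283.6])]
small_sink_mid [(0.56, [202.7, 172.7])]
case_fan_mid [(0.92, [406.1, 292.0])]
```

View pics/a6.png

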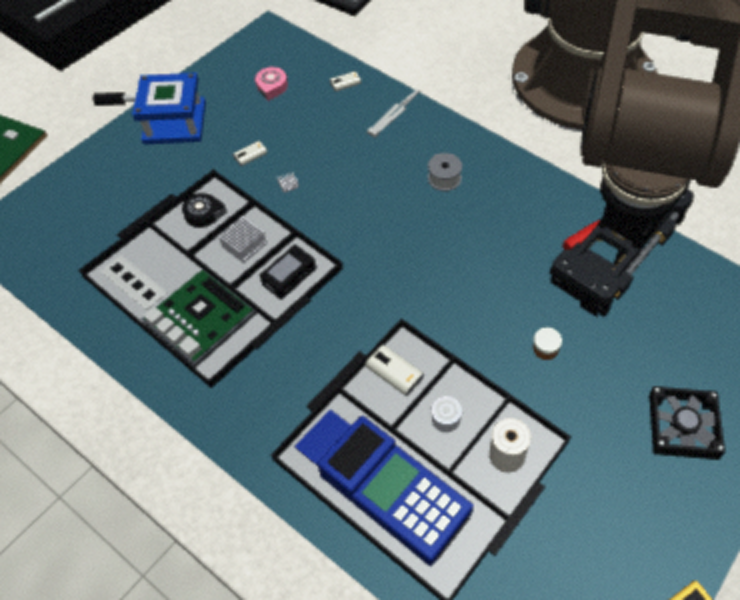

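All five parts are in their own compartments, with the roll upright at (510,442), and the pot, small sink and case fan haven't moved.

```bash
python3 -c "
from cell import env
print(env.job_done())"
```

```text
the job is handed in; nothing more can be done
None
```

Both kits are made up and the job was handed in after about 29 s of robot time: all five parts sit flat in their own compartments, and the screw pot, small heatsink and case fan show no movement in the last picture; the hand-in returned no verdict.

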